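# Pin the safety strap of an injection mould

### The arm

A 7-joint arm with a two-finger parallel gripper is mounted at the origin on the work surface. World frame = base frame: x ahead of the robot, y to its left, z up, the work surface at z = 0. Lengths are in m, angles in rad, forces in N, time in s.
With the tool pointing down it reaches from about 0.4 to 0.875 m from the base axis. Payload 19.3 kg.
Tool frame: the origin (TCP) lies on the mounting face of the last link; the fingertips stand 173 mm ahead of it and the grasp point (between the pads) lies 155 mm ahead of it (bot.grip_depth is the distance from the TCP to the grasp point, in m); z points along the fingers, y is the direction in which the jaws open and shut (so a half turn about z gives the same grasp; the last joint's range is limited). The gripper opens to 85 mm and grips with 20 to 120 N. Pads are 22 mm wide; open, the fingers measure 114 mm over their backs; the gripper's body (76 mm by 85 mm) begins 54 mm behind the grasp point. The pads swing forward as they close: fully open they stand 13 mm farther back than shut.
Start: joints at [-1.182, 0.521, -0.036, 1.599, 0.021, 1.021, -0.113], TCP at [0.277, 0.56, 0.405] pointing down, gripper open.
Joint ranges: [-2.91, 2.91], [-0.3, 2.13], [-1.5, 1.42], [0.17, 2.43], [-1.26, 4.41], [0.16, 1.93], [-2.52, 2.52]. Speed limits (rad/s): [1.89, 1.89, 2.39, 2.39, 3.01, 3.01, 3.01].

### API

Orientations are given as [roll, pitch, yaw] about the fixed x, y, z axes, in that order (R = Rz(yaw) Ry(pitch) Rx(roll)).
In Python, from workcell import bot, viewer gives the robot as it stands.
- The arm moves only by the tool carry_out, never from a script. Its argument "rows" is one flat list of numbers, 7 for each row, row after row: the shift along the tool's x, y, z in m, then the turn, a rotation vector about the tool's x, y, z in degrees, then the closure, from 0 (fully open) to 1 (shut). In form: [tx, ty, tz, rx, ry, rz, gripper, tx, ty, tz, rx, ry, rz, gripper, ...]. A call has 1 to 8 rows; each row shifts and turns the commanded pose from where the row before left it, along the tool's axes as they then stand; what a row does not reach is not made up. A row lasts 1/8 s, in which the tool goes at most 62.5 mm and 10.7 degrees, less where a joint would pass 70% of its speed; a pose out of reach is approached as far as the arm can. A call with a gripper value outside its range is refused whole. The fingers move at their own pace and stop on an object; "squeeze" is the grip in N (left out, the last holds). Time passes only in rows, so rows that do not move let the fingers close. It gives the time, the measured TCP pose, the force and the opening at its end, in the units of the state.
- bot.observe(): the state, without advancing time (a new reading comes with each control period).
- viewer.grab_frame(name): name is "scene" or "top" or "wrist"; returns the picture (400x640x3 uint8, red, green, blue); there is no depth.
- viewer.camera_info(name): a dict with "intrinsics" (3x3 intrinsics, pixels), "camera_from_world" (4x4, takes a point from world to camera coordinates). Camera axes: x right, y up, looking along -z (the intrinsics and any distortion apply to the point x, -y, -z); pixel columns grow to the right and rows downward; lengths in m; the calibration is good to about 2 mm. A picture is of the moment at which its call begins: read the wrist's pose just before it. camera_info takes no time and is no camera call; for the wrist camera it gives the pose at the moment of the call.
- bot.job_done(): hands the job in, once; it reports no verdict.
The state is a dict: "clock": time; "qpos": joint angles; "qd": joint speeds; "joint_efforts": joint torques, N m; "position": TCP position; "tool_rot": TCP orientation; "force": force on the tool from outside, world axes, zero at the start; "moment": the same for the moment, N m; "grip_width": finger opening in m.
Only numpy, scipy, OpenCV 4.12 (cv2) and the standard library are available. Lean on these libraries where they do the work, as an engineer would, in place of code of your own. Each camera call takes 0.05 s, during which the arm holds its last target.

### The job

Swing the raised steel strap on top of the closed mould all the way down so that its eye lies between the two upright ears, then push the square-handled retaining pin from the robot's side through both ears and the eye until its shoulder is fully home against the near ear, and let go. Leave the other things on the bench where they are.

Things in the scene. Friction and masses are not known exactly. Their poses are not given: they have to be found in the camera images.
- plate: dark steel base plate fixed to the bench, 180 (x) x 300 (y) x 20 mm; origin: centre of its underside; z up, x away from the robot (yaw varies). A closed steel mould, fixed, 130 x 240 x 80 mm, same centre and yaw, stands on it on packing s mm thick. s differs each time, 0 to 24, and is not reported: find it by touch or by looking. The mould's flat top is at plate z = 100 + s
- ear_base (a point): a point in the plate's frame at x 0, y -75, z 100 mm: s mm above it is the foot of two upright steel ears on the mould's top, 14 mm thick (plate x -27 to -13 and 13 to 27), 60 mm wide in y, 55 mm tall (tops at z = 155 + s). Each has a chamfered 19 mm hole; both holes lie on one line along plate x at y = -75, z = 132 + s
- pivot_base (a point): a point in the plate's frame at x 0, y +75, z 100 mm. The strap's pivot, parallel to plate x, is 32 + s mm above it (z = 132 + s), between two cheeks on the mould's top, 44 mm wide in y, x within 33 mm of the middle, tops at z = 150 + s
- strap (a joint): angle (rad) of the strap: a steel bar 20 mm thick (x), 36 mm deep, reaching 175 mm from its pivot; its eye, a 23 mm hole, is 150 mm from the pivot. 0 = down on its stop, level, pointing to plate -y, eye in line with the ear holes, top face at z = 150 + s; grows as the free end swings up (1.57 upright, limit 1.7). Stiff hinge (about 0.7 N m): stays where left, must be pressed right down
- pin: loose retaining pin, plain steel, about 0.25 kg, 140 mm long, lying on the bench: square handle 26 x 26 x 55 mm, then a round shaft 16 mm thick, 85 mm long, its last 10 mm tapering to 12 mm. Origin: on the underside below the shoulder where handle and shaft meet; x runs along the pin to the nose (handle -55 to 0, shaft 0 to 85), z up; the pin's axis is 13 mm above the origin
- pin_shoulder (a point): point on the pin's axis at the shoulder; with the pin home it lies at plate x = -27, the near face of the near ear
- pin_nose (a point): point on the pin's axis at the tip of the nose, 85 mm from the shoulder
- dowel: a plain round steel dowel 25 mm thick and 80 mm tall, standing (too thick for the holes); not the pin; origin: centre of its underside (a bystander: leave it alone)
- spring: an orange coil spring 41 mm across, 70 mm tall, standing; origin: centre of its underside (a bystander: leave it alone)
- mallet: a hammer lying flat; its own x axis runs along the handle to the head (a bystander: leave it alone)
- driver: a screwdriver lying flat; its own x axis runs from handle to tip (a bystander: leave it alone)
Not all that is in view belongs to the job. What is shaped like the pin but pink or purple is not meant.

How it is judged:
On the way, in this order (a step that is already met when the one before it is completed fails the run):
1. the strap is swung right down (below 0.03 rad) while the pin is not yet home (value of joint strap below 0.03 rad and not (x of pin_shoulder in the frame of plate between -0.032 and -0.022 m and y of pin_shoulder in the frame of plate between -0.082 and -0.068 m and z of pin_shoulder in the frame of plate between 0.124 and 0.164 m and x of pin_nose in the frame of plate above 0.045 m and angle between the x axis of pin and the x axis of plate, either way round below 0.1 rad)), for 0.2 s.
2. the pin is through both ears and the eye, its shoulder home (x of pin_shoulder in the frame of plate between -0.032 and -0.022 m and y of pin_shoulder in the frame of plate between -0.082 and -0.068 m and z of pin_shoulder in the frame of plate between 0.124 and 0.164 m and x of pin_nose in the frame of plate above 0.045 m and angle between the x axis of pin and the x axis of plate, either way round below 0.1 rad and value of joint strap below 0.03 rad), for 0.2 s.
At the end, for the whole second after the job is handed in: The strap is down (below 0.03 rad) and the pin rests, let go, through both ears and the eye, inserted from the robot's side: shoulder within 5 mm of the near ear's face, within 7 mm sideways of the hole line and at the holes' height, pin within 0.1 rad of the hole line (all of step 2 and linear speed of pin below 0.02 m/s and angular speed of pin below 0.2 rad/s); the robot touches nothing.
It fails at once if a bystander is moved by more than 30 mm (distance of any of dowel, spring, mallet, driver from where it was at the start of the episode above 0.03 m).
It also fails if it takes over 61 s, if anything falls off the work surface, if the arm or the gripper's body presses on something with over 40 N, if the wrist force passes 120 N, or if a joint passes its speed limit or range.

## Working session

There is one attempt and no reset: what is moved stays moved. The work goes in short steps, Python scripts to look and compute and a tool call to move; the robot and the scene stay as the last step left them, time stands still between calls to the robot, and variables do not carry over. Pictures are saved under pics/ and viewed, and the job is handed in when it is done.

Besides the shell and the picture viewer there is one more tool, called after "Call:" as name(argument=value, ...), one argument or row to a line, values as JSON. carry_out: Moves the arm, as the interface text tells. Its arguments: {"type":"object","properties":{"rows":{"type":"array","items":{"type":"number"}},"squeeze":{"type":"number"}},"required":["rows"]}

```bash
ls; mkdir -p pics; cat > h.py <<'E'
import numpy as np,cv2
from workcell import bot,viewer
from scipy.spatial.transform import Rotation as R
def snap(n,f):
    im=viewer.grab_frame(n); cv2.imwrite('pics/'+f,cv2.cvtColor(np.asarray(im),cv2.COLOR_RGB2BGR)); ci=viewer.camera_info(n); np.savez('pics/'+f+'.npz',K=ci['intrinsics'],T=ci['camera_from_world']); return im
def load(f):
    d=np.load('pics/'+f+'.npz'); return d['K'],d['T']
def ray(f,u,v):
    K,T=load(f); d=np.linalg.inv(K)@[u,v,1]; d=np.array([d[0],-d[1],-d[2]]); Rm=T[:3,:3]; return -Rm.T@T[:3,3],Rm.T@d
def onz(f,u,v,z):
    o,d=ray(f,u,v); return o+d*(z-o[2])/d[2]
def proj(f,p):
    K,T=load(f); c=T[:3,:3]@np.array(p)+T[:3,3]; q=K@[c[0],-c[1],-c[2]]; return q[:2]/q[2]
def tri(a,b):
    A=[];B=[]
    M=np.zeros((3,3));v=np.zeros(3);
    L=[]
    for f,u,w in (a,b):
        o,d=ray(f,u,w); d=d/np.linalg.norm(d); P=np.eye(3)-np.outer(d,d); M+=P; v+=P@o; L.append((o,d))
    x=np.linalg.solve(M,v); return x,[np.linalg.norm((np.eye(3)-np.outer(d,d))@(x-o)) for o,d in L]
E
python3 - <<'E'
from h import *
for n in('scene','top','wrist'): snap(n,n+'0.png')
print({k:np.round(v,3) for k,v in bot.observe().items()})
for n in('scene','top','wrist'): print(viewer.camera_info(n))
E
```

```text
pics
{'clock': np.float64(0.15), 'qpos': array([-1.182,  0.522, -0.036,  1.6  ,  0.021,  1.021, -0.113]), 'qd': array([ 0.001, -0.003, -0.   , -0.002, -0.002, -0.   , -0.002]), 'joint_efforts': array([ 2.0000e-03, -9.2739e+01,  1.9810e+00, -3.7006e+01,  1.8000e-02,
        6.0000e-03, -0.0000e+00]), 'position': array([0.277, 0.56 , 0.404]), 'tool_rot': array([-3.141,  0.   ,  2.683]), 'force': array([-0.506, -0.48 , -0.313]), 'moment': array([-0.027,  0.031,  0.018]), 'grip_width': np.float64(0.085)}
{'intrinsics': array([[518.42738311,   0.        , 321.65862097],
       [  0.        , 518.42738311, 204.1376322 ],
       [  0.        ,   0.        ,   1.        ]]), 'camera_from_world': array([[-0.20175963,  0.97941121, -0.00683688,  0.21053953],
       [-0.59024381, -0.11601436,  0.79884474,  0.20050475],
       [ 0.78160431,  0.16521005,  0.60149841, -2.02513101],
       [ 0.        ,  0.        ,  0.        ,  1.        ]])}
{'intrinsics': array([[514.21975354,   0.        , 317.93074824],
       [  0.        , 514.21975354, 188.85072729],
       [  0.        ,   0.        ,   1.        ]]), 'camera_from_world': array([[ 0.00451285, -0.999983  ,  0.00369213, -0.13459915],
       [ 0.99344906,  0.00490491,  0.11417048, -0.54599275],
       [-0.11418665,  0.00315271,  0.99345431, -1.67978536],
       [ 0.        ,  0.        ,  0.        ,  1.        ]])}
{'intrinsics': array([[346.97838601,   0.        , 320.23348169],
       [  0.        , 346.97838601, 194.96840885],
       [  0.        ,   0.        ,   1.        ]]), 'camera_from_world': array([[ 4.42539494e-01,  8.96749002e-01, -1.50925994e-04,
        -6.23433603e-01],
       [-8.66230474e-01,  4.27435263e-01, -2.58735120e-01,
         3.40448644e-02],
       [-2.31955950e-01,  1.14631246e-01,  9.65948298e-01,
        -3.77332208e-01],
       [ 0.00000000e+00,  0.00000000e+00,  0.00000000e+00,
         1.00000000e+00]])}
```

View pics/scene0.png

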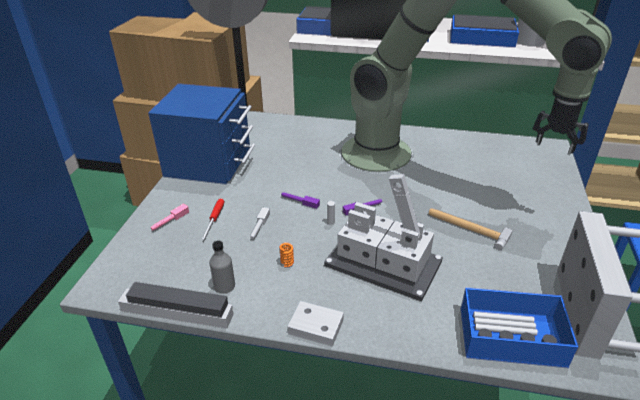

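View pics/top0.png

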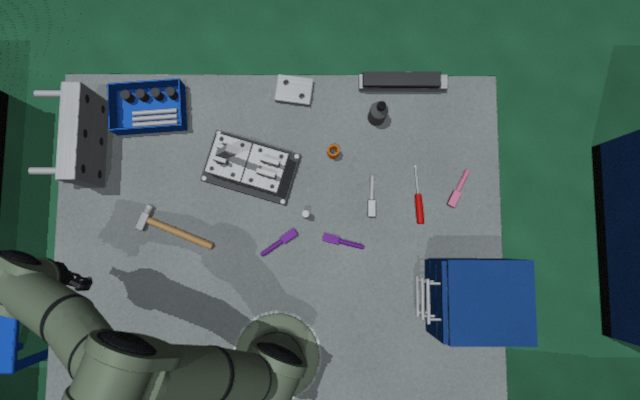

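View pics/wrist0.png

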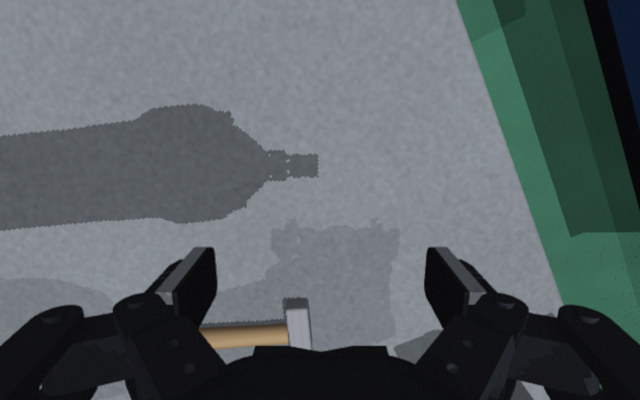

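Candidates shaped like the pin in the top view: steel grey (372,195), pink (458,188), purple (280,242) and purple (343,241). The grey one fits, because plain steel is asked for and pink and purple are excluded. I'll enlarge it and the mould to confirm.

```bash
python3 - <<'E'
import cv2,numpy as np
a=cv2.imread('pics/top0.png');s=cv2.imread('pics/scene0.png')
cv2.imwrite('pics/c1.png',cv2.resize(a[120:215,195:310],None,fx=6,fy=6,interpolation=cv2.INTER_CUBIC))
cv2.imwrite('pics/c2.png',np.hstack([cv2.resize(a[165:225,350:395],None,fx=8,fy=8,interpolation=cv2.INTER_CUBIC),cv2.resize(s[195:255,235:280],None,fx=8,fy=8,interpolation=cv2.INTER_CUBIC)]))
cv2.imwrite('pics/c3.png',cv2.resize(s[170:302,315:450],None,fx=4.5,fy=4.5,interpolation=cv2.INTER_CUBIC))
E
```

```text
(no output)
```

View pics/c1.png

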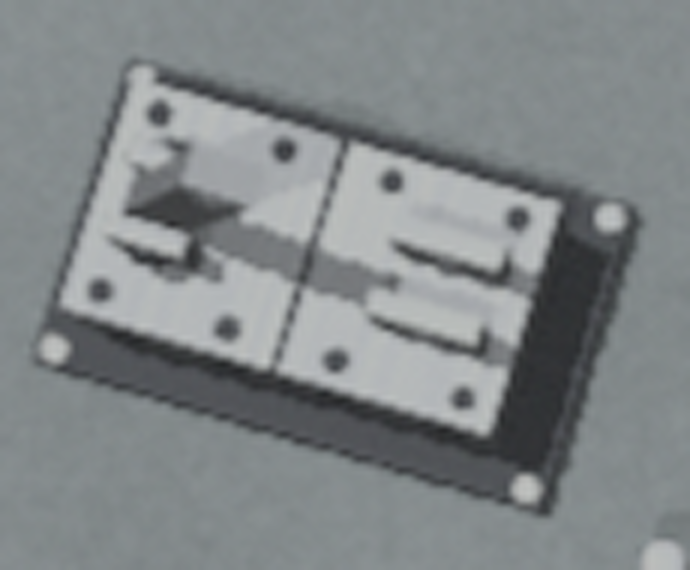

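View pics/c2.png

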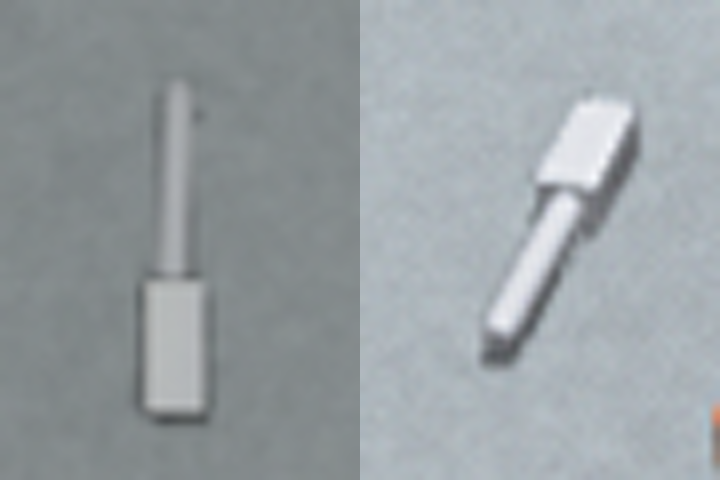

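View pics/c3.png

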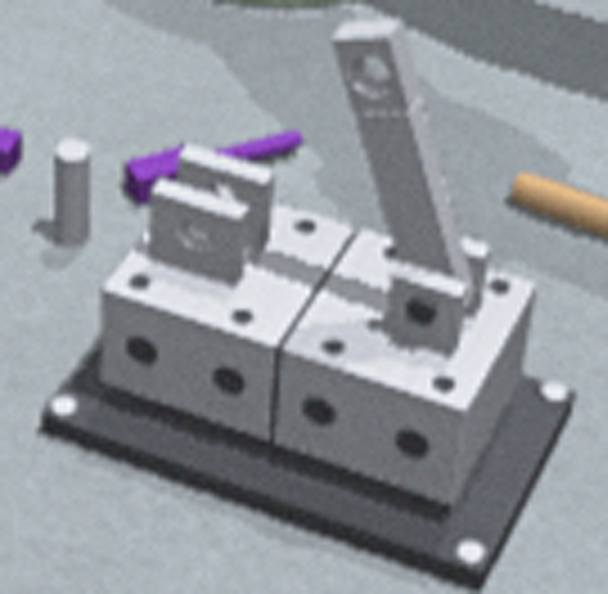

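```bash
python3 - <<'E'
from h import *
T=lambda x,y:(195+x/6-.4,120+y/6-.4)
S=lambda x,y:(315+x/4.5-.4,170+y/4.5-.4)
t='top0.png';s='scene0.png'
B=[onz(t,*T(*p),0.024) for p in((54,349),(526,489),(609,217),(140,72))]
Bs=[onz(s,*S(*p),0.024) for p in((553,391),(63,405),(470,551))] # -x+y, +x-y, +x+y
print('bolts top\n',np.round(B,4),'mean',np.mean(B,0)); print('scene\n',np.round(Bs,4))
B=np.array(B);e=(B[0]-B[1]+B[3]-B[2])/2;print('yaw from y axis',np.arctan2(-e[0],e[1]),np.linalg.norm(e)); e=(B[2]-B[1]+B[3]-B[0])/2;print(np.arctan2(e[1],e[0]),np.linalg.norm(e))
for a,b in (((560,203),(103,292)),((135,75),(458,408)),((62,310),(533,293))):
    print(tri((t,*T(*a)),(s,*S(*b))))
P=lambda x,y:(350+x/8-.4,165+y/8-.4)
for n,p,z in (('nose',(177,82),.02),('sh',(174,279),.026),('end',(176,412),.026),('sh',(174,279),.026)): print(n,onz(t,*P(*p),z))
Q=lambda x,y:(235+(x-360)/8-.4,195+y/8-.4)
for n,p,z in (('nose',(503,325),.02),('sh',(566,192),.026),('end',(605,102),.026)): print(n,onz(s,*Q(*p),z))
E
```

```text
bolts top
 [[ 0.583   0.2509  0.024 ]
 [ 0.5058 -0.0134  0.024 ]
 [ 0.6593 -0.058   0.024 ]
 [ 0.7408  0.2072  0.024 ]] mean [0.62220295 0.09667675 0.024     ]
scene
 [[ 0.582   0.2506  0.024 ]
 [ 0.6569 -0.0589  0.024 ]
 [ 0.7347  0.2055  0.024 ]]
yaw from y axis -0.2911765443335373 0.2763891938736804
-0.2767206413310796 0.16180021452142335
(array([ 0.64972498, -0.03537296,  0.1174803 ]), [np.float64(0.00034829235146881807), np.float64(0.00034829235146878246)])
(array([0.71693677, 0.1889936 , 0.12197557]), [np.float64(0.001627718014281342), np.float64(0.0016277180142813086)])
(array([0.59192415, 0.22769872, 0.11184851]), [np.float64(0.00018878130296000036), np.float64(0.00018878130295995943)])
nose [ 0.59622424 -0.31271466  0.02      ]
sh [ 0.51250156 -0.31019623  0.026     ]
end [ 0.45707895 -0.31061902  0.026     ]
sh [ 0.51250156 -0.31019623  0.026     ]
nose [ 0.59082378 -0.31150037  0.02      ]
sh [ 0.51405565 -0.30917745  0.026     ]
end [ 0.45390562 -0.31089912  0.026     ]
```

```bash
cat >> h.py <<'E'
C=np.array([.6208,.0965,0]);YAW=-.288
def setp(c,y):
    global C,YAW; C=np.array(c);YAW=y
def w2p(p): return R.from_euler('z',-YAW).apply(np.array(p)-C)
def p2w(p): return R.from_euler('z',YAW).apply(p)+C
def onx(f,u,v,x):
    o,d=ray(f,u,v); o=w2p(o); d=R.from_euler('z',-YAW).apply(d); return o+d*(x-o[0])/d[0]
def delta(p,psi,tilt=None):
    o=bot.observe(); Rc=R.from_euler('xyz',o['tool_rot']); Rt=R.from_euler('z',psi)*R.from_euler('x',np.pi)
    print('tcp',np.round(o['position'],4),np.round(o['tool_rot'],4)); print('d in current tool axes',np.round(Rc.inv().apply(np.array(p)-o['position']),4),'d in target axes',np.round(Rt.inv().apply(np.array(p)-o['position']),4),'rotdeg',np.round((Rc.inv()*Rt).as_rotvec(degrees=True),2))
E
python3 - <<'E'
from h import *
S=lambda x,y:(315+x/4.5-.4,170+y/4.5-.4)
for p in ((372,70),(335,40),(393,35),(470,285)):print(p,np.round(onx('scene0.png',*S(*p),.010),4))
e=onx('scene0.png',*S(372,70),.010)
print(e, np.degrees(np.arctan2(e[2]-.149,-(e[1]-.075))),np.hypot(e[2]-.149,e[1]-.075))
# ears holes and tops: +x face ear hole x=27
print('hole',np.round(onx('scene0.png',*S(193,235),.027),4),'pivot cheek hole x=33',np.round(onx('scene0.png',*S(421,310),.033),4))
# move to start: above +y side of the strap
F=p2w([0,.075+.06+.011,.33]); delta(F+[0,0,.173],1.283)
import cv2
a=cv2.imread('pics/top0.png'); 
cv2.imwrite('pics/c4.png',cv2.resize(a[135:172,205:245],None,fx=15,fy=15,interpolation=cv2.INTER_NEAREST))
E
```

```text
(372, 70) [0.01   0.0236 0.2975]
(335, 40) [ 1.000e-02 -1.000e-04  3.107e-01]
(393, 35) [0.01   0.0338 0.3247]
(470, 285) [0.01   0.0968 0.1662]
[0.01       0.02356168 0.2975253 ] 70.89764994626938 0.15718035615395018
hole [ 0.027  -0.0752  0.1519] pivot cheek hole x=33 [0.033  0.0757 0.1559]
tcp [0.2768 0.5603 0.4043] [-3.1407  0.      2.6828]
d in current tool axes [-0.489  -0.1197 -0.0986] d in target axes [-0.201   0.4616 -0.0987] rotdeg [-4.00e-02  4.00e-02  8.02e+01]
```

View pics/c4.png

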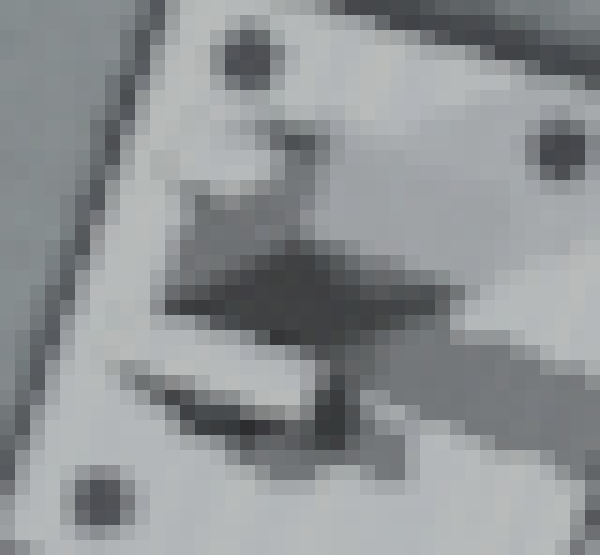

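```bash
cat >> h.py <<'E'
def down(psi): return R.from_euler('z',psi)*R.from_euler('x',np.pi)
def plan(wps,g,start=None):
    """wps: list of (tcp pos, psi, nrows); prints rows in then-current tool axes"""
    o=bot.observe(); p=np.array(o['position']);Rc=R.from_euler('xyz',o['tool_rot'])
    if start is not None: p=np.array(start[0]);Rc=down(start[1])
    print('tcp',np.round(p,4),np.round(o['tool_rot'],4),'t',o['clock'])
    for P,psi,n in wps:
        P=np.array(P);Rt=down(psi);rv=(Rc.inv()*Rt).as_rotvec()
        p0=p.copy();R0=Rc
        for k in range(1,n+1):
            pk=p0+(P-p0)*k/n; Rk=R0*R.from_rotvec(rv*k/n)
            row=list(np.round(Rc.inv().apply(pk-p),4))+list(np.round((Rc.inv()*Rk).as_rotvec(degrees=True),1)); print(', '.join('%g'%(x+0) for x in row+[g])+',')
            p,Rc=pk,Rk
E
python3 - <<'E'
from h import *
F=p2w([0,.086,.275]); print(F+[0,0,.173])
plan([(F+[0,0,.173],1.283,12)],1)
E
```

```text
[0.64522702 0.17895799 0.448     ]
tcp [0.2768 0.5603 0.4043] [-3.1407  0.      2.6828] t 0.15
-0.0416, -0.0149, -0.0036, 0, 0, 6.7, 1,
-0.0431, -0.01, -0.0036, 0, 0, 6.7, 1,
-0.0439, -0.0049, -0.0036, 0, 0, 6.7, 1,
-0.0442, 0.0003, -0.0036, 0, 0, 6.7, 1,
-0.0439, 0.0054, -0.0036, 0, 0, 6.7, 1,
-0.0429, 0.0105, -0.0036, 0, 0, 6.7, 1,
-0.0414, 0.0154, -0.0036, 0, 0, 6.7, 1,
-0.0393, 0.0201, -0.0036, 0, 0, 6.7, 1,
-0.0367, 0.0246, -0.0036, 0, 0, 6.7, 1,
-0.0336, 0.0287, -0.0036, 0, 0, 6.7, 1,
-0.0301, 0.0324, -0.0036, 0, 0, 6.7, 1,
-0.0261, 0.0357, -0.0036, 0, 0, 6.7, 1,
```

Call:
carry_out(
  rows=[-0.0416,-0.0149,-0.0036,0,0,6.7,1,-0.0431,-0.01,-0.0036,0,0,6.7,1,-0.0439,-0.005,-0.0036,0,0,6.7,1,-0.0442,0,-0.0036,0,0,6.7,1,-0.0439,0.0054,-0.0036,0,0,6.7,1,-0.0429,0.0105,-0.0036,0,0,6.7,1],
  squeeze=60,
)

```text
clock: 0.9
position: [0.4615, 0.368, 0.4263]
tool_rot: [-3.141, 0.0, 1.977]
force: [1.0, 0.1, 0.2]
grip_width: -0.0001
```

Call:
carry_out(
  rows=[-0.0414,0.0154,-0.0036,0,0,6.7,1,-0.0393,0.02,-0.0036,0,0,6.7,1,-0.0367,0.0246,-0.0036,0,0,6.7,1,-0.0336,0.0287,-0.0036,0,0,6.7,1,-0.03,0.0324,-0.0036,0,0,6.7,1,-0.026,0.0357,-0.0036,0,0,6.7,1,0,0,0,0,0,0,1],
)

```text
clock: 1.78
position: [0.6459, 0.1751, 0.4476]
tool_rot: [3.141, 0.002, 1.273]
force: [0.2, 1.5, -0.3]
grip_width: 0.0
```

```bash
python3 - <<'E'
from h import *
snap('wrist','w1.png');snap('scene','s1.png')
F=p2w([0,.086,.275]); plan([(F+[0,0,.173],1.283,1)],1)
print(np.round(bot.observe()['qpos'],3),bot.observe()['force'],bot.observe()['grip_width'])
a=cv2.imread('pics/s1.png');cv2.imwrite('pics/s1c.png',cv2.resize(a[110:302,300:470],None,fx=3,fy=3,interpolation=cv2.INTER_CUBIC))
E
```

```text
tcp [0.6443 0.1783 0.4474] [-3.1408e+00  3.0000e-04  1.2798e+00] t 1.875
0.0009, 0.0007, -0.0006, 0, 0, -0.2, 1,
[-0.594  0.586  0.386  1.439 -0.229  1.162 -0.467] [-0.871283   -0.71166611 -0.80713479] -8.86584245088677e-05
```

View pics/w1.png

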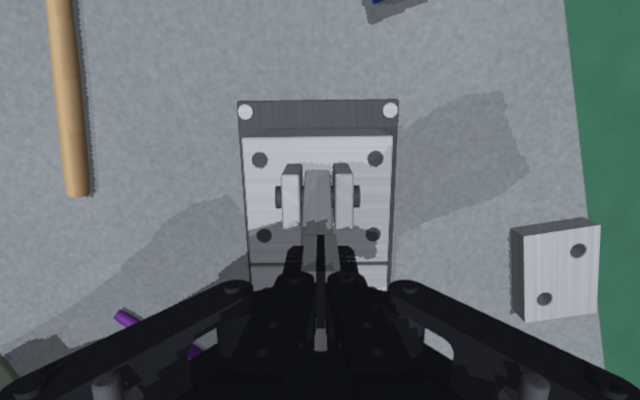

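View pics/s1c.png

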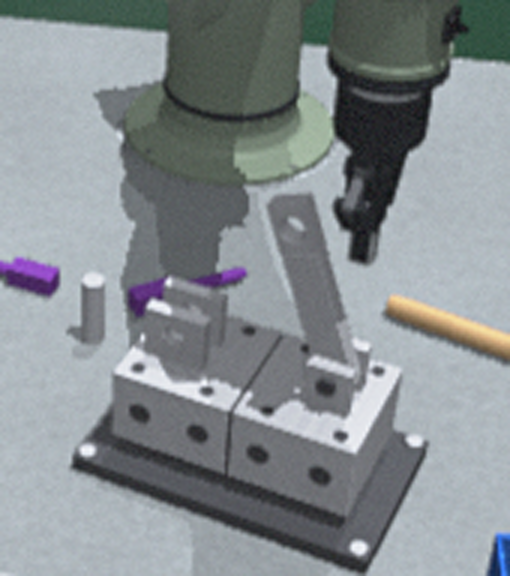

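```bash
python3 - <<'E'
from h import *
l=onz('w1.png',243,137,0)
for z in (.11,.115,.12,.125):
    a=onz('w1.png',243,137,z);b=onz('w1.png',392,136,z);print(z,np.linalg.norm(a-b),w2p(a),w2p(b))
a=onz('w1.png',245,111,.024);b=onz('w1.png',390,110,.024);print(np.linalg.norm(a-b),w2p(a),w2p(b))
o=bot.observe();f=w2p(o['position']);y=f[1]-.011;z=f[2]-.173
print(f)
for t in np.radians([71,62,53,44,36,28,20,13,7,3,0]):
    r=.1+.02*t/1.24; Y=.075-r*np.cos(t)+.018*np.sin(t); Z=.152+r*np.sin(t)+.018*np.cos(t)
    print(round(np.degrees(t)),'F',round(Y+.011,4),round(Z,4),'tx',round(Y-y,4),'tz',round(z-Z,4)); y,z=Y,Z
E
```

```text
0.11 0.13028864837462695 [-0.06712164  0.11866247  0.11      ] [0.0631668  0.11889767 0.11      ]
0.115 0.12816162831436798 [-0.0660131   0.11914241  0.115     ] [0.06214832 0.11937377 0.115     ]
0.12 0.126034608254109 [-0.06490457  0.11962235  0.12      ] [0.06112984 0.11984987 0.12      ]
0.125 0.12390758819384992 [-0.06379603  0.12010229  0.125     ] [0.06011136 0.12032597 0.125     ]
0.1593269717936968 [-0.08221579  0.13871215  0.024     ] [0.07711092 0.13900124 0.024     ]
[-0.00070309  0.085117    0.44738881]
71 F 0.064 0.2713 tx -0.0212 tz 0.0031
62 F 0.0468 0.2642 tx -0.0172 tz 0.0072
53 F 0.0312 0.2546 tx -0.0155 tz 0.0095
44 F 0.0177 0.243 tx -0.0136 tz 0.0116
36 F 0.0075 0.2313 tx -0.0102 tz 0.0117
28 F -0.0008 0.2185 tx -0.0083 tz 0.0128
20 F -0.0071 0.205 tx -0.0063 tz 0.0135
13 F -0.011 0.1929 tx -0.0039 tz 0.0122
7 F -0.013 0.1823 tx -0.0021 tz 0.0106
3 F -0.0138 0.1753 tx -0.0007 tz 0.007
0 F -0.014 0.17 tx -0.0002 tz 0.0053
```

Call:
carry_out(
  rows=[-0.021,0,0.003,0,0,0,1,-0.017,0,0.007,0,0,0,1,-0.0155,0,0.0095,0,0,0,1,-0.0136,0,0.0115,0,0,0,1,-0.01,0,0.0117,0,0,0,1,-0.0083,0,0.0128,0,0,0,1,-0.0063,0,0.0135,0,0,0,1,-0.004,0,0.012,0,0,0,1],
)

```text
clock: 2.88
position: [0.6164, 0.0856, 0.3667]
tool_rot: [3.141, 0.0, 1.279]
force: [0.0, -2.0, 5.2]
grip_width: -0.0002
```

Call:
carry_out(
  rows=[-0.002,0,0.0105,0,0,0,1,-0.001,0,0.005,0,0,0,1,0,0,0,0,0,0,1],
)

```text
clock: 3.25
position: [0.6159, 0.084, 0.351]
tool_rot: [-3.141, 0.0, 1.28]
force: [0.4, -0.2, -0.5]
grip_width: -0.0002
```

Call:
carry_out(
  rows=[0,0,0.003,0,0,0,1,0,0,0,0,0,0,1],
)

```text
clock: 3.5
position: [0.616, 0.0839, 0.3484]
tool_rot: [3.142, -0.0, 1.28]
force: [-0.6, 0.1, 0.3]
grip_width: -0.0
```

Call:
carry_out(
  rows=[0,0,0.003,0,0,0,1,0,0,0,0,0,0,1],
)

```text
clock: 3.75
position: [0.616, 0.0837, 0.3452]
tool_rot: [-3.142, 0.0, 1.279]
force: [0.6, 0.5, 0.7]
grip_width: -0.0
```

```bash
python3 - <<'E'
from h import *
snap('scene','s2.png')
o=bot.observe();print(o['position'],o['force'])
a=cv2.imread('pics/s2.png');cv2.imwrite('pics/s2c.png',cv2.resize(a[170:302,315:450],None,fx=4.5,fy=4.5,interpolation=cv2.INTER_CUBIC))
E
```

```text
[0.61599898 0.0838483  0.34523193] [ 0.27604302  0.56763217 -0.16113672]
```

View pics/s2c.png

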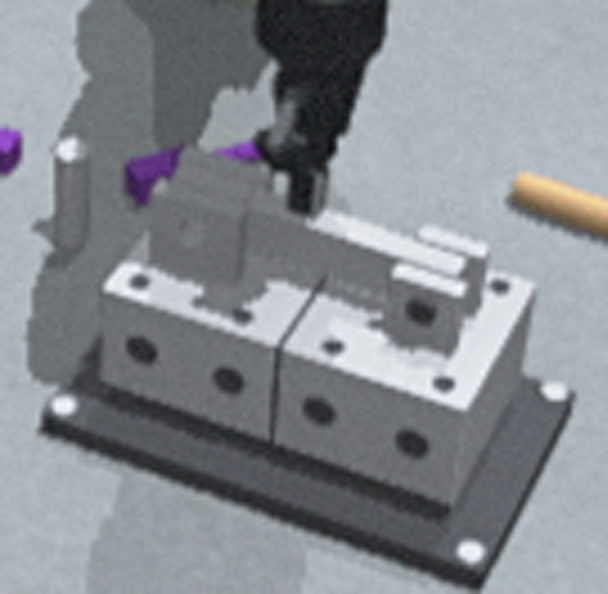

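Call:
carry_out(
  rows=[0,0,0.003,0,0,0,1,0,0,0,0,0,0,1],
)

```text
clock: 4.05
position: [0.616, 0.0838, 0.3422]
tool_rot: [-3.141, -0.0, 1.279]
force: [0.2, -0.4, -0.6]
grip_width: -0.0001
```

Call:
carry_out(
  rows=[0,0,0.002,0,0,0,1,0,0,0,0,0,0,1],
)

```text
clock: 4.3
position: [0.616, 0.0836, 0.3419]
tool_rot: [3.141, -0.001, 1.279]
force: [-11.3, -1.5, 27.6]
grip_width: 0.0003
```

Call:
carry_out(
  rows=[0,0,0.002,0,0,0,1,0,0,0,0,0,0,1],
)

```text
clock: 4.55
position: [0.616, 0.0835, 0.3417]
tool_rot: [3.141, -0.002, 1.279]
force: [-21.6, -2.1, 56.9]
grip_width: 0.0003
```

```bash
python3 - <<'E'
from h import *
plan([([.616,.084,.44],1.28,2),([.478,-.31,.36],-.012,10)],0,start=([.616,.084,.338],1.279))
E
```

```text
tcp [0.616 0.084 0.338] [ 3.1405e+00 -2.1000e-03  1.2792e+00] t 4.55
0, 0, -0.051, 0, 0, 0, 0,
0, 0, -0.051, 0, 0, 0, 0,
-0.0417, -0.0019, 0.008, 0, 0, 7.4, 0,
-0.0416, 0.0035, 0.008, 0, 0, 7.4, 0,
-0.0408, 0.0088, 0.008, 0, 0, 7.4, 0,
-0.0393, 0.014, 0.008, 0, 0, 7.4, 0,
-0.0372, 0.0189, 0.008, 0, 0, 7.4, 0,
-0.0345, 0.0236, 0.008, 0, 0, 7.4, 0,
-0.0311, 0.0278, 0.008, 0, 0, 7.4, 0,
-0.0273, 0.0316, 0.008, 0, 0, 7.4, 0,
-0.023, 0.0348, 0.008, 0, 0, 7.4, 0,
-0.0183, 0.0375, 0.008, 0, 0, 7.4, 0,
```

Call:
carry_out(
  rows=[0,0,-0.051,0,0,0,1,0,0,-0.051,0,0,0,0,-0.0417,-0.0019,0.008,0,0,7.4,0,-0.0416,0.0035,0.008,0,0,7.4,0,-0.0408,0.0088,0.008,0,0,7.4,0,-0.0393,0.014,0.008,0,0,7.4,0,-0.0372,0.0189,0.008,0,0,7.4,0],
)

```text
clock: 5.42
position: [0.5465, -0.1142, 0.4001]
tool_rot: [-3.142, -0.0, 0.63]
force: [1.1, 0.7, 0.5]
grip_width: 0.0856
```

Call:
carry_out(
  rows=[-0.0345,0.0236,0.008,0,0,7.4,0,-0.0311,0.0278,0.008,0,0,7.4,0,-0.0273,0.0316,0.008,0,0,7.4,0,-0.023,0.0348,0.008,0,0,7.4,0,-0.0183,0.0375,0.008,0,0,7.4,0,0,0,0,0,0,0,0,0,0,0,0,0,0,0],
)

```text
clock: 6.3
position: [0.4783, -0.3097, 0.3602]
tool_rot: [-3.141, 0.0, -0.011]
force: [0.0, -0.3, -1.0]
grip_width: 0.0856
```

```bash
python3 - <<'E'
from h import *
snap('wrist','w2.png');snap('scene','s3.png')
o=bot.observe();print(o['position'],o['tool_rot'],o['force'],np.round(o['qpos'],3),o['clock'])
a=cv2.imread('pics/s3.png');cv2.imwrite('pics/s3c.png',cv2.resize(a[170:302,315:450],None,fx=4.5,fy=4.5,interpolation=cv2.INTER_CUBIC))
E
```

```text
[ 0.47855545 -0.30928249  0.36040123] [-3.14114477e+00 -2.82383089e-04 -9.94415732e-03] [-0.24370373  0.58330694  0.01079044] [-0.013  0.593  0.709  1.819 -0.48   0.909 -0.666] 6.4
```

View pics/w2.png

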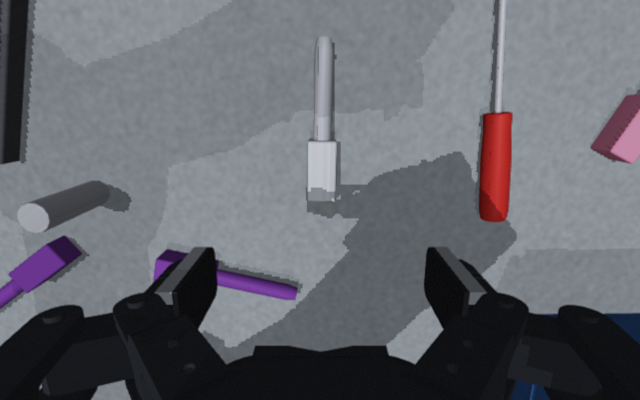

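View pics/s3c.png

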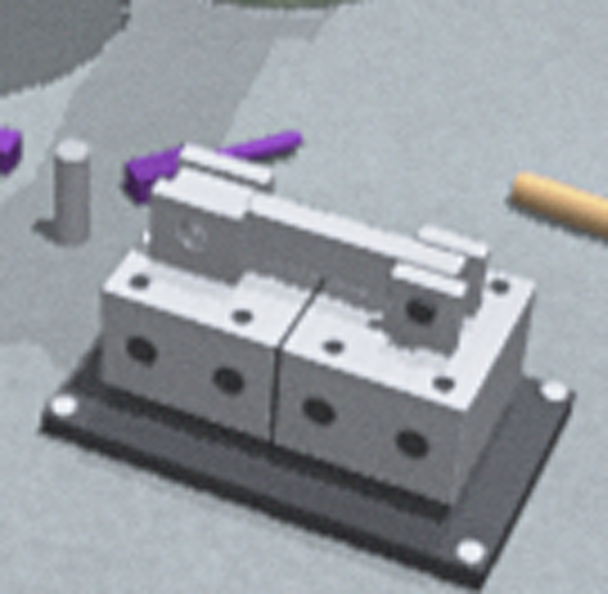

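```bash
python3 - <<'E'
from h import *
im=cv2.imread('pics/w2.png');
cv2.imwrite('pics/w2c.png',cv2.resize(im[25:215,285:365],None,fx=3,fy=3,interpolation=cv2.INTER_NEAREST))
for n,p,z in (('nose',(324,38),.017),('shaft base',(325.5,138),.021),('shL',(308,141),.026),('shR',(339.5,141),.026),('endL',(307,191),.026),('endR',(338,191),.026)): print(n,np.round(onz('w2.png',*p,z),4))
E
```

```text
nose [ 0.5949 -0.3147  0.017 ]
shaft base [ 0.5129 -0.3154  0.021 ]
shL [ 0.511  -0.3001  0.026 ]
shR [ 0.5107 -0.3275  0.026 ]
endL [ 0.4662 -0.2984  0.026 ]
endR [ 0.4659 -0.3264  0.026 ]
```

View pics/w2c.png

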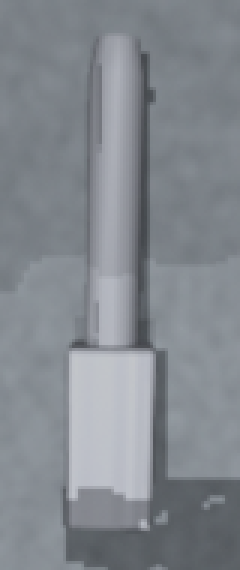

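Call:
carry_out(
  rows=[0.0055,0.0027,0.035,0,0,0.3,0,0,0,0.04,0,0,0,0,0,0,0.04,0,0,0,0,0,0,0.04,0,0,0,0,0,0,0.03,0,0,0,0,0,0,0,0,0,0,0],
)

```text
clock: 7.15
position: [0.4834, -0.312, 0.1741]
tool_rot: [-3.14, 0.002, -0.016]
force: [-0.3, -0.6, 0.8]
grip_width: 0.0853
```

Call:
carry_out(
  rows=[0,0,0,0,0,0,1,0,0,0,0,0,0,1,0,0,0,0,0,0,1,0,0,0,0,0,0,1,0,0,0,0,0,0,1],
  squeeze=100,
)

```text
clock: 7.78
position: [0.4837, -0.3129, 0.1765]
tool_rot: [-3.141, -0.001, -0.017]
force: [-2.4, 4.2, 17.2]
grip_width: 0.0241
```

Call:
carry_out(
  rows=[0,0,-0.02,0,0,0,1,0,0,-0.05,0,0,0,1,0,0,-0.055,0,0,0,1,0,0,-0.055,0,0,0,1,0,0,0,0,0,0,1,0,0,0,0,0,0,1],
)

```text
clock: 8.52
position: [0.4833, -0.3125, 0.3553]
tool_rot: [-3.141, 0.0, -0.017]
force: [0.4, 0.4, -4.1]
grip_width: 0.0241
```

```bash
python3 - <<'E'
from h import *
snap('wrist','w3.png');snap('scene','s4.png')
o=bot.observe();print(o['position'],o['tool_rot'],o['force'],o['grip_width'],o['clock'])
a=cv2.imread('pics/s4.png');cv2.imwrite('pics/s4c.png',cv2.resize(a[130:262,195:330],None,fx=4.5,fy=4.5,interpolation=cv2.INTER_CUBIC))
E
```

```text
[ 0.48316658 -0.31260872  0.35438075] [-3.14070535e+00  1.77842565e-03 -1.72980791e-02] [ 0.50139154  0.42574839 -3.20484828] 0.024291219936330963 8.625
```

View pics/w3.png

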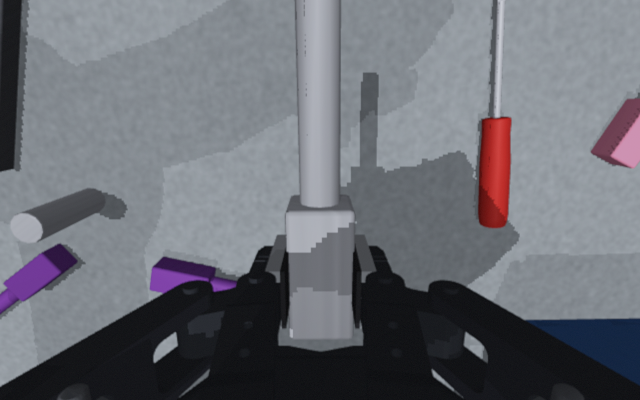

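View pics/s4c.png

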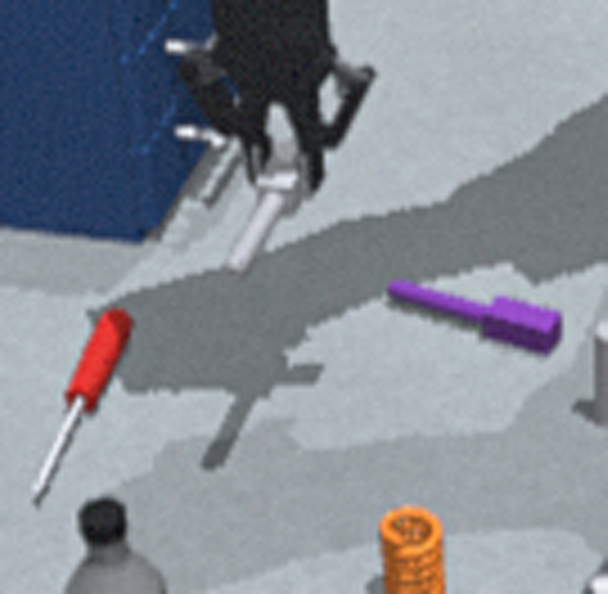

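```bash
python3 - <<'E'
from h import *
o=bot.observe(); Rt=R.from_euler('xyz',o['tool_rot']); P=o['position']
K,T=load('w3.png'); Rm=T[:3,:3]
# camera pose in tool
cam=Rt.inv().apply(-Rm.T@T[:3,3]-P); print('cam in tool',cam)
for x in (.028,.05,.0695,.085):
    for zz in (.1635,):
        a=[proj('w3.png',P+Rt.apply([x,dy,zz])) for dy in (-.008,0,.008)]; print(x,zz,np.round(a,1))
for z in (.1505,):
    print('handle top edge',[np.round(proj('w3.png',P+Rt.apply([x,dy,z])),1) for x in(.028,-.027) for dy in(-.013,.013)])
im=cv2.cvtColor(cv2.imread('pics/w3.png'),cv2.COLOR_BGR2GRAY)
for v in (10,40,80,120,160,195): print(v,im[v,285:355:1].tolist())
E
```

```text
cam in tool [0.06530436 0.00136446 0.03075099]
0.028 0.1635 [[296.9 199.2]
 [317.  199.2]
 [337.1 199.2]]
0.05 0.1635 [[295.9 143.6]
 [316.9 143.6]
 [337.9 143.6]]
0.0695 0.1635 [[295.   90.1]
 [316.8  90.1]
 [338.6  90.1]]
0.085 0.1635 [[294.2  44.5]
 [316.7  44.5]
 [339.3  44.5]]
handle top edge [array([280.7, 208.9]), array([352.7, 208.9]), array([284.6, 339.5]), array([349.3, 339.6])]
10 [140, 140, 140, 139, 139, 140, 142, 142, 140, 128, 96, 112, 128, 134, 137, 141, 145, 150, 148, 143, 163, 165, 167, 168, 170, 171, 173, 174, 175, 177, 179, 181, 180, 179, 177, 175, 174, 172, 170, 168, 166, 164, 161, 160, 158, 154, 150, 146, 141, 136, 131, 125, 122, 114, 98, 97, 126, 138, 141, 142, 141, 140, 139, 136, 135, 135, 135, 136, 136, 138]
40 [138, 140, 140, 140, 138, 138, 137, 136, 137, 137, 127, 102, 119, 132, 135, 140, 144, 148, 152, 145, 131, 162, 167, 169, 170, 171, 173, 174, 177, 178, 180, 179, 179, 178, 176, 174, 172, 170, 168, 166, 164, 162, 160, 159, 157, 154, 148, 144, 140, 134, 129, 125, 119, 110, 94, 101, 134, 135, 135, 136, 138, 139, 140, 139, 140, 139, 139, 141, 142, 143]
80 [
[... 695 characters left out ...]
7, 136]
160 [151, 152, 150, 150, 148, 147, 146, 146, 147, 148, 148, 149, 150, 140, 110, 126, 141, 146, 149, 152, 156, 159, 164, 167, 170, 172, 173, 174, 174, 173, 173, 173, 172, 172, 173, 169, 167, 165, 163, 161, 161, 158, 157, 155, 153, 151, 146, 141, 135, 128, 122, 115, 108, 96, 96, 129, 154, 154, 153, 152, 152, 152, 154, 155, 154, 154, 154, 155, 156, 156]
195 [152, 153, 154, 155, 154, 149, 138, 132, 120, 105, 103, 103, 103, 100, 98, 111, 132, 144, 148, 151, 153, 157, 162, 166, 169, 170, 170, 171, 171, 171, 171, 170, 171, 170, 170, 168, 166, 165, 163, 161, 159, 157, 156, 154, 152, 150, 145, 139, 133, 126, 118, 112, 105, 92, 78, 73, 74, 77, 80, 80, 81, 84, 88, 94, 98, 102, 102, 100, 98, 98]
```

```bash
python3 - <<'E'
from h import *
P=p2w([-.1525,-.075,.36]);print(P)
plan([(P,-.288,9)],1)
print(onz('top0.png',306,214,.08))
E
```

```text
[0.45327825 0.06790432 0.36      ]
tcp [ 0.4832 -0.3126  0.3544] [-3.1407e+00  1.8000e-03 -1.7300e-02] t 8.625
-0.0041, -0.0422, -0.0006, 0, 0, 1.7, 1,
-0.0053, -0.0421, -0.0006, 0, 0, 1.7, 1,
-0.0066, -0.0419, -0.0006, 0, 0, 1.7, 1,
-0.0078, -0.0417, -0.0006, 0, 0, 1.7, 1,
-0.0091, -0.0414, -0.0006, 0, 0, 1.7, 1,
-0.0103, -0.0411, -0.0006, 0, 0, 1.7, 1,
-0.0116, -0.0408, -0.0006, 0, 0, 1.7, 1,
-0.0128, -0.0404, -0.0006, 0, 0, 1.7, 1,
-0.014, -0.04, -0.0006, 0, 0, 1.7, 1,
[ 0.45948178 -0.09387781  0.08      ]
```

Call:
carry_out(
  rows=[-0.004,-0.0422,-0.0006,0,0,1.7,1,-0.0053,-0.0421,-0.0006,0,0,1.7,1,-0.0066,-0.0419,-0.0006,0,0,1.7,1,-0.0078,-0.0417,-0.0006,0,0,1.7,1,-0.009,-0.0414,-0.0006,0,0,1.7,1,-0.0103,-0.0411,-0.0006,0,0,1.7,1,-0.0116,-0.0408,-0.0006,0,0,1.7,1],
)

```text
clock: 9.5
position: [0.4595, -0.0157, 0.3589]
tool_rot: [3.141, 0.001, -0.226]
force: [1.1, -0.1, -3.1]
grip_width: 0.0241
```

Call:
carry_out(
  rows=[-0.0128,-0.0404,-0.0006,0,0,1.7,1,-0.014,-0.04,-0.0006,0,0,1.7,1,0,0,0,0,0,0,1,0,0,0,0,0,0,1],
)

```text
clock: 10.0
position: [0.4529, 0.0671, 0.3603]
tool_rot: [3.14, 0.001, -0.284]
force: [0.8, -0.9, -2.8]
grip_width: 0.0243
```

```bash
python3 - <<'E'
from h import *
snap('wrist','w4.png');snap('scene','s5.png');snap('top','t5.png')
o=bot.observe();print(o['position'],o['tool_rot'],o['force'],o['grip_width'],np.round(o['qpos'],2),o['clock'])
a=cv2.imread('pics/t5.png');cv2.imwrite('pics/t5c.png',cv2.resize(a[120:230,200:320],None,fx=5,fy=5,interpolation=cv2.INTER_CUBIC))
E
```

```text
[0.45306831 0.0664483  0.36062892] [ 3.14108994e+00  2.31015511e-04 -2.85878179e-01] [-0.46603895  0.29237877 -3.23172147] 0.02390146791431618 [-0.95  0.47  0.9   2.1  -0.51  0.81 -1.59] 10.15
```

View pics/w4.png

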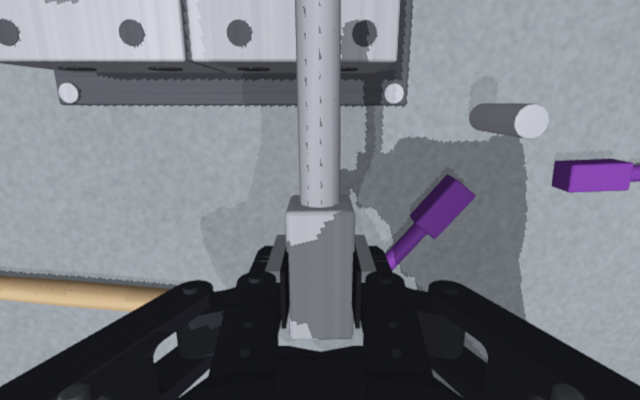

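View pics/t5c.png

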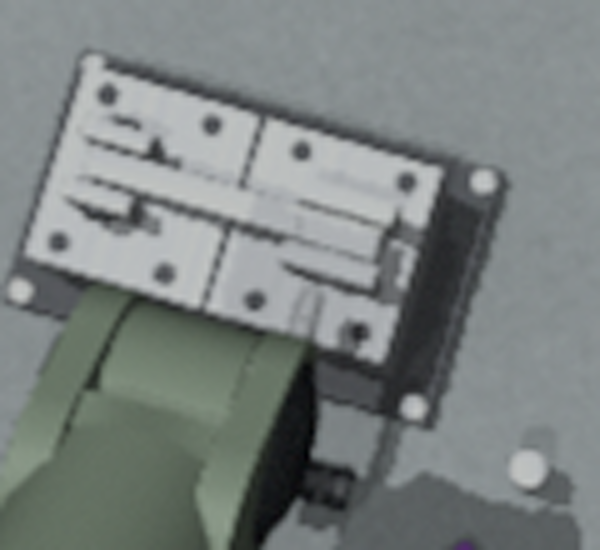

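```bash
python3 - <<'E'
from h import *
im=cv2.imread('pics/w4.png');cv2.imwrite('pics/w4c.png',cv2.resize(im[0:110,160:440],None,fx=2.8,fy=2.8,interpolation=cv2.INTER_NEAREST))
for n,p,z in (('seam',(187.5,60),.119),('corner',(395,60),.119),('boltL',(68,93.5),.024),('boltR',(394,93.5),.024),('holeA',(239,33),.119),('holeB',(132,33),.119),('holeC',(364,33),.119)): print(n,np.round(w2p(onz('w4.png',*p,z)),4))
E
```

```text
seam [-0.0642 -0.0021  0.119 ]
corner [-0.0638 -0.1201  0.119 ]
boltL [-0.0809  0.1354  0.024 ]
boltR [-0.08  -0.14   0.024]
holeA [-0.05   -0.0322  0.119 ]
holeB [-0.0502  0.0275  0.119 ]
holeC [-0.0498 -0.1019  0.119 ]
```

View pics/w4c.png

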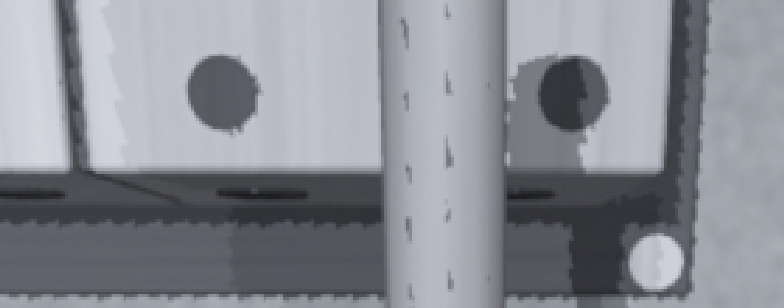

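Call:
carry_out(
  rows=[0,0,0.016,0,0,0,1,0,0,0.015,0,0,0,1,0,0,0.015,0,0,0,1,0,0,0,0,0,0,1,0,0,0,0,0,0,1],
)

```text
clock: 10.78
position: [0.4532, 0.0672, 0.3149]
tool_rot: [3.141, -0.0, -0.285]
force: [0.6, 0.2, -2.8]
grip_width: 0.0241
```

```bash
python3 - <<'E'
from h import *
o=bot.observe();print(o['position'],w2p(o['position']),o['tool_rot'],o['force'],o['clock'])
snap('wrist','w5.png');snap('scene','s6.png')
o=bot.observe();print(o['position'],w2p(o['position']),o['tool_rot'],o['force'],o['clock'])
a=cv2.imread('pics/s6.png');cv2.imwrite('pics/s6c.png',cv2.resize(a[150:282,315:450],None,fx=4.5,fy=4.5,interpolation=cv2.INTER_CUBIC))
E
```

```text
[0.45318843 0.06721326 0.31489672] [-0.15238983 -0.07568811  0.31489672] [ 3.14143426e+00 -1.00528908e-04 -2.84759476e-01] [ 0.60934563  0.19251021 -2.78192355] 10.775
[0.45322265 0.06741383 0.31514151] [-0.15241399 -0.07548608  0.31514151] [-3.14121689e+00 -5.21123688e-04 -2.84302662e-01] [-0.42038408 -0.20619871 -3.33902998] 10.875
```

View pics/w5.png

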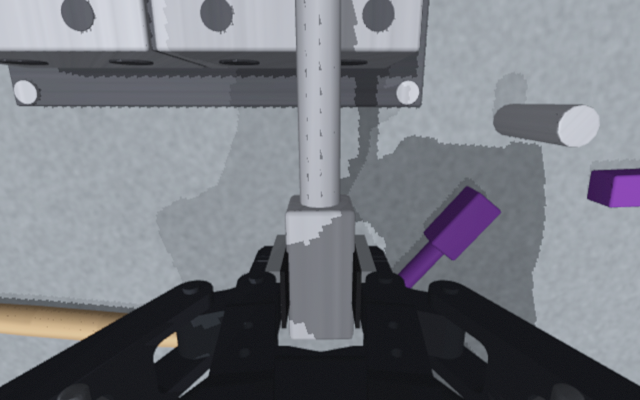

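View pics/s6c.png

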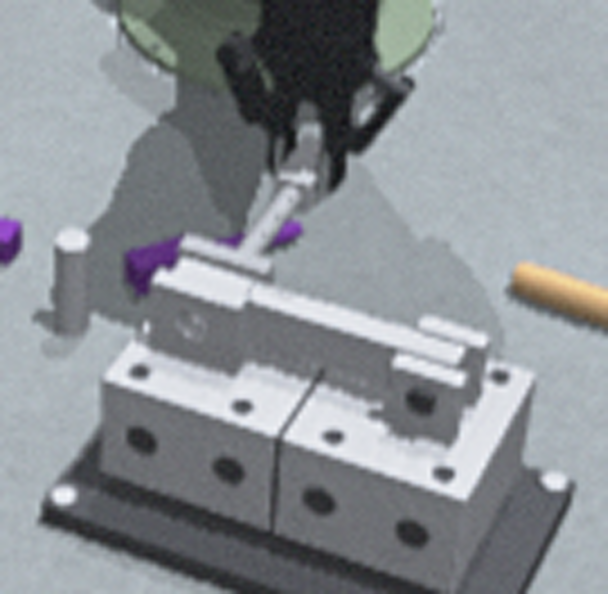

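```bash
python3 - <<'E'
from h import *
f='w5.png'
im=cv2.imread('pics/'+f);cv2.imwrite('pics/w5c.png',cv2.resize(im[0:110,0:440],None,fx=1.8,fy=1.8,interpolation=cv2.INTER_NEAREST))
g=cv2.cvtColor(im,cv2.COLOR_BGR2GRAY)
for v in (5,30,60,100,140,190):
    d=np.abs(np.diff(g[v,290:350].astype(int))); e=cv2.Sobel(g,cv2.CV_32F,1,0,ksize=3)[v]
    L=290+np.argmin(e[290:310]);Rr=328+np.argmax(e[328:350]); print(v,L,Rr,np.round(w2p(onz(f,(L+Rr)/2,v,.151)),4))
# bolt & holes centroids
def cen(x0,x1,y0,y1,cond):
    m=cond(g[y0:y1,x0:x1]); ys,xs=np.nonzero(m); return xs.mean()+x0,ys.mean()+y0,m.sum()
bl=cen(12,40,80,106,lambda a:a>165);br=cen(396,422,80,106,lambda a:a>165)
print(bl,br,w2p(onz(f,*bl[:2],.024)),w2p(onz(f,*br[:2],.024)))
hA=cen(195,240,0,40,lambda a:a<110);hB=cen(55,100,0,40,lambda a:a<110);print(hA,hB,w2p(onz(f,*hA[:2],.119)),w2p(onz(f,*hB[:2],.119)))
for z in(.11,.119,.125): print([np.round(w2p(onz(f,*p,z)),4) for p in((150,50),(420,50))])
E
```

```text
5 294 341 [-0.0543 -0.0756  0.151 ]
30 295 341 [-0.0623 -0.0758  0.151 ]
60 293 347 [-0.0722 -0.0765  0.151 ]
100 294 341 [-0.0861 -0.0757  0.151 ]
140 297 340 [-0.1007 -0.0761  0.151 ]
190 299 349 [-0.1204 -0.0783  0.151 ]
(np.float64(24.66747572815534), np.float64(91.94660194174757), np.int64(412)) (np.float64(407.5502512562814), np.float64(92.04522613065326), np.int64(398)) [-0.08066547  0.1360478   0.024     ] [-0.07966408 -0.13926628  0.024     ]
(np.float64(216.12391573729863), np.float64(14.219330855018587), np.int64(807)) (np.float64(77.47916666666667), np.float64(14.058823529411764), np.int64(816)) [-0.0503138  -0.03150747  0.119     ] [-0.05047259  0.02843269  0.119     ]
[array([-0.0636,  0.003 ,  0.11  ]), array([-0.0632, -0.1231,  0.11  ])]
[array([-0.0648, -0.0011,  0.119 ]), array([-0.0644, -0.1207,  0.119 ])]
[array([-0.0656, -0.0039,  0.125 ]), array([-0.0652, -0.1191,  0.125 ])]
```

View pics/w5c.png

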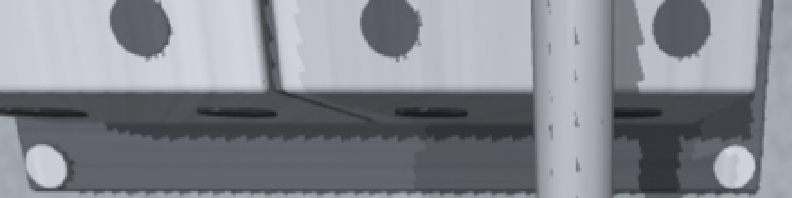

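Call:
carry_out(
  rows=[0,0.001,0,0,0,0,1,0.006,0,0,0,0,0,1,0.005,0,0,0,0,0,1,0.004,0,0,0,0,0,1,0,0,0,0,0,0,1],
)

```text
clock: 11.5
position: [0.4674, 0.0621, 0.3148]
tool_rot: [3.141, -0.0, -0.285]
force: [0.5, 0.2, -2.9]
grip_width: 0.0243
```

Call:
carry_out(
  rows=[0.004,0,0,0,0,0,1,0.004,0,0,0,0,0,1,0,0,0,0,0,0,1],
)

```text
clock: 11.88
position: [0.4751, 0.0599, 0.3148]
tool_rot: [3.141, -0.0, -0.284]
force: [0.5, -1.0, -3.6]
grip_width: 0.0241
```

Call:
carry_out(
  rows=[0.004,0,0,0,0,0,1,0.004,0,0,0,0,0,1,0.004,0,0,0,0,0,1,0,0,0,0,0,0,1],
)

```text
clock: 12.38
position: [0.4866, 0.0565, 0.3148]
tool_rot: [3.141, -0.0, -0.285]
force: [-0.2, 0.8, -3.2]
grip_width: 0.024
```

```bash
python3 - <<'E'
from h import *
snap('wrist','w6.png');snap('scene','s7.png')
o=bot.observe();print(o['position'],w2p(o['position']),o['tool_rot'],o['force'],o['clock'])
a=cv2.imread('pics/s7.png');b=cv2.imread('pics/w6.png');cv2.imwrite('pics/s7c.png',np.hstack([cv2.resize(a[150:282,315:425],None,fx=3.6,fy=3.6,interpolation=cv2.INTER_CUBIC),cv2.resize(b[0:238,220:420],None,fx=2,fy=2)[:475]]))
E
```

```text
[0.48636013 0.05660289 0.31476692] [-0.11757063 -0.07643955  0.31476692] [ 3.14151351e+00  8.88358807e-05 -2.84390827e-01] [-0.03790829 -0.422807   -3.23998805] 12.475
```

View pics/s7c.png

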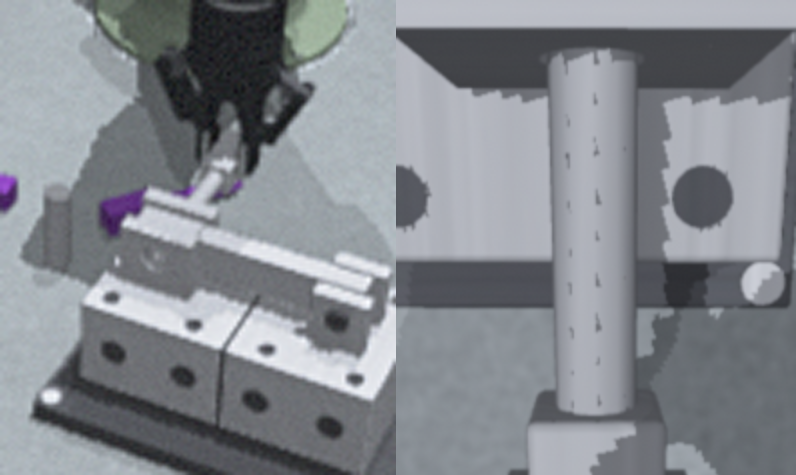

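Call:
carry_out(
  rows=[0.004,0,0,0,0,0,1,0.004,0,0,0,0,0,1,0.004,0,0,0,0,0,1,0.004,0,0,0,0,0,1,0,0,0,0,0,0,1],
)

```text
clock: 13.1
position: [0.502, 0.052, 0.3148]
tool_rot: [3.141, -0.0, -0.285]
force: [0.6, 0.1, -2.5]
grip_width: 0.0241
```

Call:
carry_out(
  rows=[0.004,0,0,0,0,0,1,0.004,0,0,0,0,0,1,0.004,0,0,0,0,0,1,0.004,0,0,0,0,0,1,0,0,0,0,0,0,1],
)

```text
clock: 13.72
position: [0.5173, 0.0475, 0.3148]
tool_rot: [3.141, -0.0, -0.284]
force: [-0.3, -0.1, -3.2]
grip_width: 0.0238
```

Call:
carry_out(
  rows=[0.004,0,0,0,0,0,1,0.004,0,0,0,0,0,1,0.004,0,0,0,0,0,1,0.004,0,0,0,0,0,1,0,0,0,0,0,0,1],
)

```text
clock: 14.35
position: [0.5327, 0.0431, 0.3148]
tool_rot: [3.141, -0.0, -0.284]
force: [-0.5, 0.1, -3.6]
grip_width: 0.0238
```

Call:
carry_out(
  rows=[0.004,0,0,0,0,0,1,0.004,0,0,0,0,0,1,0,0,0,0,0,0,1],
)

```text
clock: 14.72
position: [0.5404, 0.0408, 0.3148]
tool_rot: [3.141, -0.0, -0.284]
force: [-0.4, 0.8, -3.1]
grip_width: 0.0241
```

Call:
carry_out(
  rows=[0.002,0,0,0,0,0,1,0,0,0,0,0,0,1],
)

```text
clock: 14.98
position: [0.5421, 0.0404, 0.3148]
tool_rot: [3.142, 0.0, -0.284]
force: [0.2, -0.0, -3.1]
grip_width: 0.0239
```

Call:
carry_out(
  rows=[0.002,0,0,0,0,0,1,0,0,0,0,0,0,1],
)

```text
clock: 15.22
position: [0.5441, 0.0398, 0.3148]
tool_rot: [3.142, -0.0, -0.284]
force: [-0.1, 0.1, -3.3]
grip_width: 0.0239
```

Call:
carry_out(
  rows=[0.002,0,0,0,0,0,1,0,0,0,0,0,0,1],
)

```text
clock: 15.48
position: [0.546, 0.0392, 0.3148]
tool_rot: [3.142, -0.0, -0.284]
force: [-0.6, 0.0, -3.3]
grip_width: 0.024
```

Call:
carry_out(
  rows=[0.0015,0,0,0,0,0,1,0,0,0,0,0,0,1],
)

```text
clock: 15.72
position: [0.5471, 0.0389, 0.3147]
tool_rot: [3.142, 0.001, -0.284]
force: [-3.8, 1.6, -2.3]
grip_width: 0.0242
```

```bash
python3 - <<'E'
from h import *
snap('wrist','w7.png');snap('scene','s8.png')
o=bot.observe();print(o['position'],w2p(o['position']),o['tool_rot'],o['force'],o['clock'])
a=cv2.imread('pics/s8.png');b=cv2.imread('pics/w7.png');cv2.imwrite('pics/s8c.png',np.hstack([cv2.resize(a[150:282,315:425],None,fx=3.6,fy=3.6,interpolation=cv2.INTER_CUBIC),cv2.resize(b[130:368,220:420],None,fx=2,fy=2)[:475]]))
E
```

```text
[0.54711848 0.0388833  0.31467729] [-0.0542817  -0.07617183  0.31467729] [ 3.14156651e+00  7.80954997e-04 -2.84347989e-01] [-3.76257536  0.90950071 -2.86125841] 15.825
```

View pics/s8c.png

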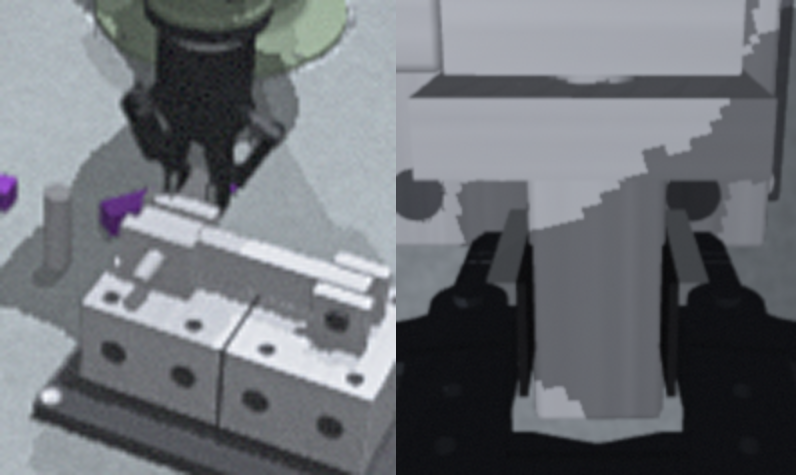

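Call:
carry_out(
  rows=[0.002,0,0,0,0,0,1,0,0,0,0,0,0,1],
)

```text
clock: 16.08
position: [0.5479, 0.0387, 0.3143]
tool_rot: [-3.141, 0.005, -0.284]
force: [-16.8, 4.9, 4.8]
grip_width: 0.0241
```

Call:
carry_out(
  rows=[-0.0015,0,0,0,0,0,1,0,0,0,0,0,0,0,0,0,0,0,0,0,0,0,0,0,0,0,0,0,0,0,0,0,0,0,0,0,0,0,0,0,0,0],
)

```text
clock: 16.82
position: [0.5479, 0.0387, 0.3148]
tool_rot: [3.142, -0.0, -0.284]
force: [0.2, -0.2, 1.1]
grip_width: 0.0853
```

Call:
carry_out(
  rows=[0,0,-0.03,0,0,0,0,0,0,-0.045,0,0,0,0,0,0,-0.045,0,0,0,0,-0.03,0,-0.02,0,0,0,0,0,0,0,0,0,0,0,0,0,0,0,0,0,0],
)

```text
clock: 17.58
position: [0.5192, 0.0474, 0.4546]
tool_rot: [-3.141, 0.0, -0.284]
force: [1.1, -0.2, -0.8]
grip_width: 0.0853
```

```bash
python3 - <<'E'
from h import *
snap('wrist','w8.png');snap('scene','s9.png')
o=bot.observe();print(o['position'],o['tool_rot'],o['force'],o['grip_width'],o['clock'])
a=cv2.imread('pics/s9.png');b=cv2.imread('pics/w8.png');cv2.imwrite('pics/s9c.png',np.hstack([cv2.resize(a[150:282,315:425],None,fx=3.6,fy=3.6,interpolation=cv2.INTER_CUBIC),cv2.resize(b[0:238,220:420],None,fx=2,fy=2)[:475]]))
E
```

```text
[0.51933684 0.04706987 0.45424809] [ 3.14079150e+00  3.83640214e-04 -2.84427763e-01] [ 0.57455109 -1.03284454 -0.59921889] 0.08551132850303428 17.675
```

View pics/s9c.png

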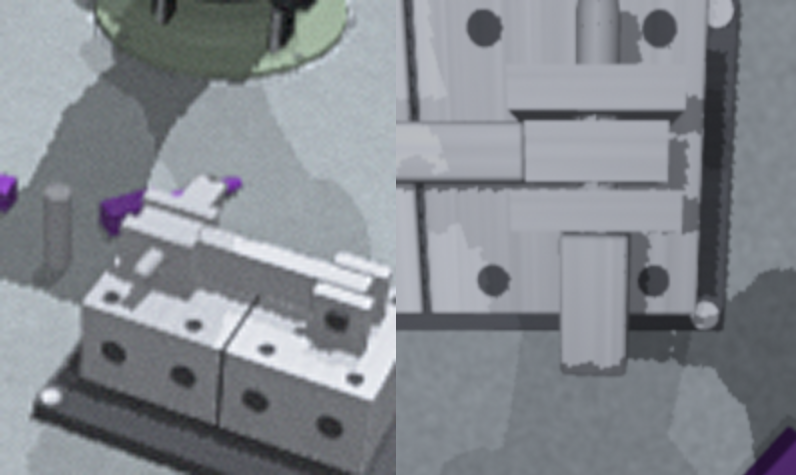

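View pics/w8.png

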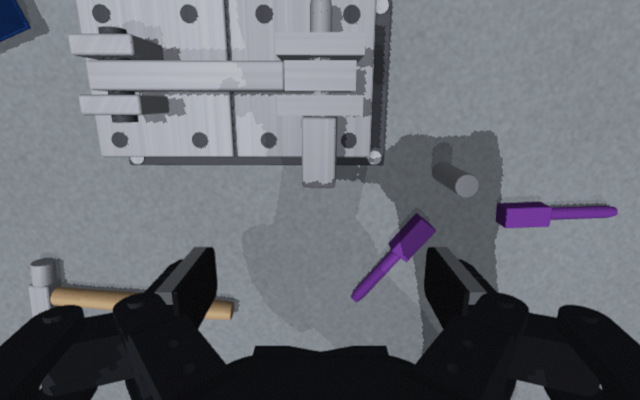

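```bash
python3 - <<'E'
from h import *
f='w8.png'
im=cv2.imread('pics/'+f);cv2.imwrite('pics/w8c.png',cv2.resize(im[90:200,270:380],None,fx=5,fy=5,interpolation=cv2.INTER_NEAREST))
print('ear near top edge',w2p(onz(f,318,115,.174)),'handle front',w2p(onz(f,318,117.5,.163)),'handle end',w2p(onz(f,318,185.5,.163)),'nose?')
E
```

```text
ear near top edge [-0.02670606 -0.07571096  0.174     ] handle front [-0.02889206 -0.07564447  0.163     ] handle end [-0.08011312 -0.07577852  0.163     ] nose?
```

View pics/w8c.png

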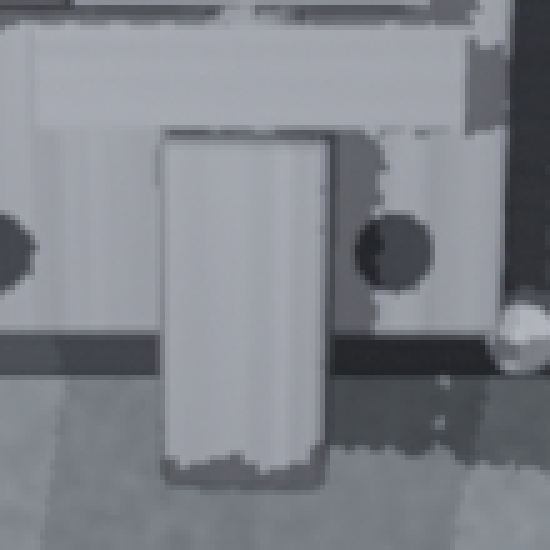

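```bash
python3 - <<'E'
from h import *
print(bot.job_done())
E
```

```text
the job is handed in; nothing more can be done
None
```

The strap is down on its stop, the steel pin is through both ears and the eye with its shoulder home, and I handed the job in at about 17.7 s. No verdict is reported.

- **Strap:** I swung it down with closed fingers and pressed it onto its stop at up to about 57 N. The touch gave its top at z ≈ 0.169 m, so s ≈ 19 mm, which agrees with the camera estimates of about 17 to 22 mm.
- **Pin:** I picked the plain steel pin and lined it up using the wrist view. It went in with no contact force until the shoulder met the near ear. I pressed it home at about 17 N, let go and moved clear.
- **Last checks:** The strap lay level and the nose stuck out past the far ear. The pin's sideways position was -75.7 mm against -75. The tool force read about zero, with the arm well above the mould and touching nothing.
- **Checks that disagreed:**
  - The last picture put the handle's front edge about 2 mm behind the ear's top edge. I take most of that as the handle's rounded edge plus the calibration error, and it is inside the 5 mm limit.
  - The cameras differed from each other by 2 to 3 mm, so I did the final sideways alignment from the pin and mould seen together in one wrist picture.
- **Not checked:** I did not measure the bystanders again. The arm never came into contact with them, and they looked in place in the views that showed them.

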